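Gauge a leg blank against the flip stop of a sawing board

ROBOT

A 6-joint arm with a two-finger parallel gripper is mounted at the origin on the work surface. World frame = base frame: x ahead of the robot, y to its left, z up, the work surface at z = 0. Lengths are in m, angles in rad, forces in N, time in s.
With the tool pointing down it reaches from about 0.35 to 0.775 m from the base axis. Payload 5.5 kg.
Tool frame: the origin (TCP) lies between the finger pads; the fingertips stand 14 mm ahead of it and the grasp point (between the pads) lies 5 mm behind it; z points along the fingers, y is the line along which they close (so a half turn about z gives the same grasp; the last joint's range is limited). The gripper opens to 85 mm and grips with 20 to 120 N. Pads are 22 mm wide; open, the fingers measure 114 mm over their backs; the gripper's body (76 mm by 85 mm) begins 54 mm behind the grasp point. The pads swing forward as they close: fully open they stand 13 mm farther back than shut.
Start: joints at [1.111, 0.313, 0.046, 1.304, 0, 1.431], TCP at [0.181, 0.546, 0.245] pointing down, gripper open.
Joint ranges: [-2.76, 2.76], [-0.86, 1.69], [-1.03, 1.26], [-2.2, 2.34], [-1.47, 1.5], [-3.14, 3.14]. Speed limits (rad/s): [2.57, 2.57, 3.14, 3.14, 3.14, 3.14].

INTERFACE

Orientations are given as a unit quaternion [w, x, y, z].
In Python, from workcell import observe, eyes, job gives the robot as it stands.
- The arm moves only by the shell command python3 -m inch 'ROWS' [FORCE]. ROWS is text: rows parted by semicolons, each of 5 numbers parted by spaces: the opening, from -1 (shut) to 1 (fully open), then the shift along the tool's x, y, z each as a share of 0.15 m, from -1 to 1, then the turn about the tool's z as a share of 120 degrees, from -1 to 1. In form: jaw tx ty tz roll; .... A call has 1 to 20 rows; each row is the pose to reach, as a shift and turn from the pose commanded when the call began, along the tool's axes at that moment; what a row does not reach only later rows make up. A row lasts 1/12 s, in which the tool goes at most 41.7 mm and 7.16 degrees, less where a joint would pass 70% of its speed; a pose out of reach is approached as far as the arm can. A call with a number of a shift or a turn outside -1 to 1 is refused whole. A call with a gripper value outside its range is refused whole. The fingers move at their own pace and stop on an object; FORCE is the grip in N (left out, the last holds). Time passes only in rows, so rows that repeat a pose let the fingers close. It gives the time, the measured TCP pose, the force, the opening and the grip force at its end, in the units of the state.
- observe(): the state, without advancing time (a new reading comes with each control period).
- eyes.grab_frame(name): name is "scene" or "top" or "wrist"; returns the picture (420x560x3 uint8, red, green, blue); there is no depth.
- eyes.camera_model(name): a dict with "fov_y" (degrees; the focal length in pixels is half the picture's height over the tangent of half this angle, whatever the lens; pixels are square), "cx", "cy" (the principal point, pixels), "R" (3x3) and "t" (3): a world point X has camera coordinates R X + t; the wrist camera has in their place "mount" (4x4, takes a point from camera to tool coordinates, whose origin is the TCP and whose axes are the flange's). Camera axes: x right, y down, z forward; pixel columns grow to the right and rows downward; lengths in m; the calibration is good to about 2 mm. A picture is of the moment at which its call begins: read the wrist's pose just before it. camera_model takes no time and is no camera call.
- job.close_job(): hands the job in; it is judged then, once.
The state is a dict: "clock": time; "joint_positions": joint angles; "joint_vel": joint speeds; "joint_efforts": joint torques, N m; "tool_pos": TCP position; "ee_rot": TCP orientation; "ft_force": force on the tool from outside, world axes, zero at the start; "moment": the same for the moment, N m; "width": finger opening in m; "gripper_force": force on a finger pad.
Only numpy, scipy, OpenCV 4.12 (cv2) and the standard library are available. Lean on these libraries where they do the work, as an engineer would, in place of code of your own. Each camera call takes 0.05 s, during which the arm holds its last target. There are 200 camera calls.

TASK

The leg blank has to be set to length on the sawing board for its cut. Flip the stop's leaf down until it lies fully home on the fence, bring the blank onto the board, hold it flush along the fence and slide it along until its end is butted against the leaf with a light, steady push, never so hard that the stop could be knocked out of its setting (stay under about 15 N, against the fence too). Then let go and flip the leaf back up to standing, leaving the blank flat on the board, flush with the fence and exactly where the stop gauged it, ready to saw; the tools lying round about stay where they are.

Things in the scene. Friction and masses are not known exactly. Their poses are not given: they have to be found in the camera images.
- board: Sawing board, fixed on the bench: plywood base 180 x 400 mm, 18 mm thick, with an aluminium fence along its far side. Origin on the bench under its middle; x points squarely into the fence (away from the robot), y along the fence to the robot's left, z up. The base reaches from x = -100 to +80 mm.
- fence: The fence, fixed on the board: a slotted aluminium bar 400 mm long (y), 40 mm deep, 20 mm high, so its top is 38 mm above the bench. Origin on the base at its middle, 50 mm behind the board's origin; axes as the board's. Its straight face, x = -20 mm, looks to -x. A 4 mm saw kerf cuts it at y = -80 mm.
- stop: Carriage of the flip stop, clamped on the fence; does not move. Origin on the fence's top (38 mm above the bench), 20 mm behind the fence's face, at mid width of the leaf; axes as the board's. Gauge face = flat -y side of the leaf, at y = -11 mm. A blank flat on the board, flush and butted has its centre at x -45, y -131, z +5 mm. Black star clamp knob at y = +36 mm, 30 mm high.
- leaf (a joint): Angle of the stop's leaf (rad): 0 = down, home (heel on the fence's top, nose hanging before the fence, x = -24 to -64 mm of the stop's frame, to 4 mm over the base); grows as it flips up and away from the robot, 1.57 upright, 1.8 its limit. Starts up. It stays at any angle by friction: turning it takes about 0.1 N m (0.17 N m up from home), 2 to 3 N at the knob.
- leaf_hinge (a point): Middle of the leaf's hinge pin, which lies along the fence (stop's y): 8 mm behind mid fence, 22 mm above the fence's top. Does not move.
- knob (a point): Centre of the leaf's black lifting knob, a cylinder 18 mm across, 20 mm long on an 8 mm stem, square to the leaf's arm (8 mm thick, 22 wide). Leaf home: knob upright, 58 mm before and 22 mm above the hinge pin; knob 34 to 54, arm's top 26, blank's top 30 mm above the fence's top. Leaf upright: knob points level away from the robot, 22 mm behind and 58 mm above the pin.
- blank: The leg blank: one plain square bar of pale planed wood, 240 x 50 x 50 mm, about 0.3 to 0.5 kg, loose on the bench to the right of the board. Origin: middle of its underside; x runs along its length. Either end and any long face may be used.
- blank_center (a point): Centre of the leg blank (25 mm above its underside).
- saw: Bystander: tenon saw, about 400 mm long, lying on the bench behind the board. Origin on the bench under the blade.
- mallet: Bystander: wooden mallet, head 75 x 125 x 60 mm, lying on the bench left of the board. Origin under its head.
- square: Bystander: try square with wooden stock (115 mm) and steel blade, lying on the bench behind the blank. Origin under its stock.
Things that resemble listed ones, but are neither listed nor needed, are in the scene too. Of the things that look like the blank, the smaller one is meant.

How it is judged:
On the way, in this order (a step that is already met when the one before it is completed fails the run):
1. the leaf is flipped down, fully home on the fence (within 0.04 rad) (value of joint leaf below 0.04 rad), for 0.2 s.
2. with the leaf home, the blank lies flat and flush along the fence with its end butted against the leaf under a light push of more than 2 N for 0.3 s (value of joint leaf below 0.04 rad and contact force between blank and stop above 2 N and y of blank_center in the frame of stop between -0.1325 and -0.1295 m and x of blank_center in the frame of stop between -0.0465 and -0.0435 m and z of blank_center in the frame of stop below 0.008 m and angle between the x axis of blank and the y axis of stop, either way round below 0.025 rad), for 0.3 s.
At the end, for the whole second after the job is handed in: The leaf stands up (joint over 1.3 rad) and the blank lies still and flat on the board, flush with the fence (within 1.5 mm, and within 0.025 rad of parallel), its end within 1.5 mm of the plane of the gauge face (value of joint leaf above 1.3 rad and y of blank_center in the frame of stop between -0.1325 and -0.1295 m and x of blank_center in the frame of stop between -0.0465 and -0.0435 m and z of blank_center in the frame of stop between 0.003 and 0.0065 m and angle between the x axis of blank and the y axis of stop, either way round below 0.025 rad and linear speed of blank below 0.01 m/s); the robot touches nothing.
It fails at once if the blank is pushed against the stop with more than 15 N, enough to knock it out of its setting (contact force between blank and stop above 15 N).
It fails at once if the blank is pushed against the fence with more than 15 N (contact force between blank and fence above 15 N).
It fails at once if the saw is disturbed (moved over 20 mm) (distance of saw from where it was at the start of the episode above 0.02 m).
It fails at once if the mallet is disturbed (moved over 20 mm) (distance of mallet from where it was at the start of the episode above 0.02 m).
It fails at once if the try square is disturbed (moved over 20 mm) (distance of square from where it was at the start of the episode above 0.02 m).
It also fails if it takes over 72 s, if anything falls off the work surface, if the arm or the gripper's body presses on something with over 40 N, if the wrist force passes 120 N, or if a joint passes its speed limit or range.

## Working session

There is one attempt and no reset: what is moved stays moved. The work goes in short steps, Python scripts to look and compute and a shell command to move; the robot and the scene stay as the last step left them, time stands still between calls to the robot, and variables do not carry over. Pictures are saved under pics/ and viewed, at most 10 in all, crops included, and the job is handed in when it is done.

```bash
mkdir -p pics; ls; python3 - <<'E'
from workcell import observe, eyes, job
import cv2,json
for n in("top","scene"):
    im=eyes.grab_frame(n); cv2.imwrite(f"pics/{n}0.png",im[:,:,::-1])
for n in("top","scene","wrist"): print(n,eyes.camera_model(n))
print(observe())
E
```

```text
pics
top {'fov_y': 48.18869583691737, 'cx': 276.70795436283447, 'cy': 204.29427252075348, 'R': array([[-0.0229798 , -0.99970563,  0.00778293],
       [-0.99393701,  0.02200853, -0.10772583],
       [ 0.10752282, -0.01021126, -0.99415018]]), 't': array([-0.01828235,  0.6054052 ,  1.34948646])}
scene {'fov_y': 54.83456467129412, 'cx': 283.23478859885796, 'cy': 205.42042093741077, 'R': array([[-0.6737963 ,  0.73889544, -0.00566416],
       [ 0.62720132,  0.56785649, -0.53306427],
       [-0.39066233, -0.3627293 , -0.84605579]]), 't': array([ 0.41448585, -0.34135617,  1.58579086])}
wrist {'fov_y': 69.52525381098363, 'cx': 283.35600381235383, 'cy': 210.95479827256702, 'mount': array([[ 3.57995406e-04, -9.62327052e-01, -2.71894312e-01,
         6.80967547e-02],
       [ 9.99999677e-01,  1.48898368e-04,  7.89668460e-04,
         5.71256452e-05],
       [-7.19434701e-04, -2.71894507e-01,  9.62326795e-01,
        -1.29300430e-01],
       [ 0.00000000e+00,  0.00000000e+00,  0.00000000e+00,
         1.00000000e+00]])}
{'clock': 0.1, 'joint_positions': array([ 1.11136898e+00,  3.13928538e-01,  4.50615885e-02,  1.30360239e+00,
       -1.16938905e-05,  1.43121278e+00]), 'joint_vel': array([ 4.00710243e-04, -3.84396119e-03,  3.64690594e-03,  3.52401628e-05,
       -1.18190512e-03, -4.36697447e-04]), 'joint_efforts': array([ 3.26761816e-03, -4.81724453e+01,  2.99243903e+01,  1.26914552e-02,
       -8.23169194e-05,  1.24974309e-05]), 'tool_pos': array([0.18059301, 0.54543147, 0.24448351]), 'ee_rot': array([-2.41221827e-04,  1.59241046e-01,  9.87239378e-01, -8.00989729e-04]), 'ft_force': array([ 0.01643732,  0.62560985, -0.12934886]), 'moment': array([ 0.04705118, -0.00504896,  0.00413106]), 'gripper_force': 0.0, 'width': 0.085281012158973}
```

View pics/top0.png

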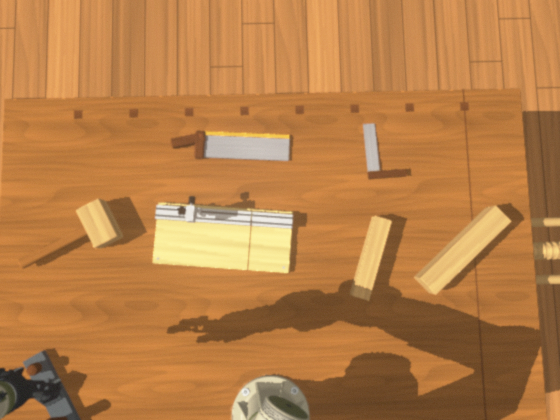

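View pics/scene0.png

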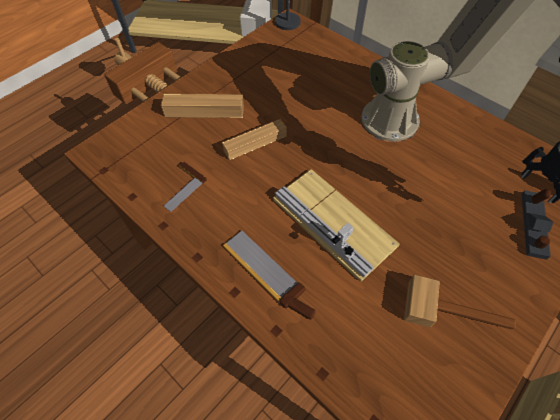

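Two bars could be taken for the blank in the top picture: the smaller at (372,257) and the larger at (463,250). The description picks the smaller one. Next is a close crop to check that and to read off corners.

```bash
cat > h.py <<'E'
import numpy as np, cv2
from scipy.spatial.transform import Rotation as Ro
from workcell import observe, eyes
def model(n, s=None):
    m=eyes.camera_model(n); f=210/np.tan(np.radians(m["fov_y"]/2))
    if n=="wrist":
        s=s or observe(); q=s["ee_rot"]; A=np.eye(4); A[:3,:3]=Ro.from_quat([*q[1:],q[0]]).as_matrix(); A[:3,3]=s["tool_pos"]
        W=np.linalg.inv(A@m["mount"]); R,t=W[:3,:3],W[:3,3]
    else: R,t=m["R"],m["t"]
    return f,m["cx"],m["cy"],R,t
def back(M,uv,z):
    f,cx,cy,R,t=M; d=R.T@np.array([(uv[0]-cx)/f,(uv[1]-cy)/f,1]); c=-R.T@t
    return c+d*(z-c[2])/d[2]
def proj(M,X):
    f,cx,cy,R,t=M; p=R@np.array(X)+t; return np.array([cx+f*p[0]/p[2],cy+f*p[1]/p[2]])
def shot(n,name):
    s=observe(); im=eyes.grab_frame(n)[:,:,::-1].copy(); cv2.imwrite(f"pics/{name}.png",im); return model(n,s),im
E
python3 - <<'E'
import cv2
im=cv2.imread("pics/top0.png")
a=cv2.resize(im[190:310,145:300],None,fx=4,fy=4,interpolation=cv2.INTER_CUBIC)
b=cv2.resize(im[205:305,340:400],None,fx=3,fy=4.8,interpolation=cv2.INTER_CUBIC)
cv2.imwrite("pics/crop.png",cv2.hconcat([a,b])); print(a.shape,b.shape)
E
```

```text
(480, 620, 3) (480, 180, 3)
```

View pics/crop.png

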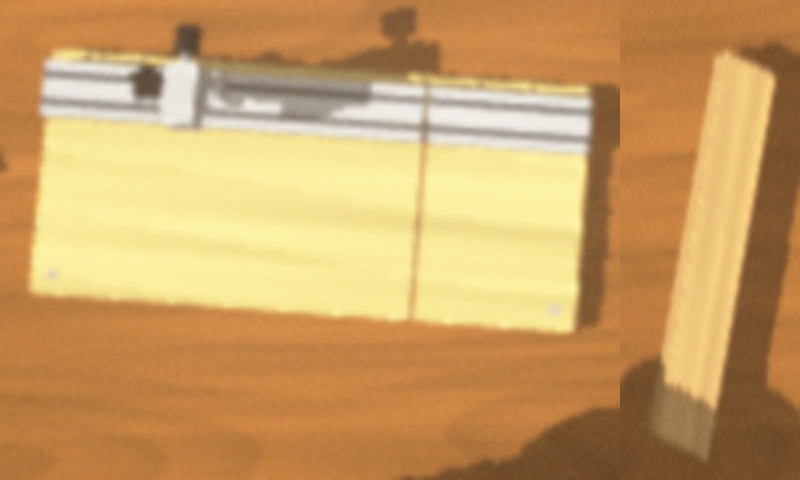

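```bash
python3 - <<'E'
from h import *
M=model("top")
c=[back(M,p,.05) for p in [(372.7,215.8),(390.7,220.6),(370,300.8),(350,294.6)]]
print(np.round(c,3)); ctr=np.mean(c,0); ax=c[0]+c[1]-c[2]-c[3]
print("blank",ctr,np.degrees(np.arctan2(ax[1],ax[0])),[np.linalg.norm(c[i]-c[i-1]) for i in range(4)])
nl,nr=back(M,(152.5,263),.018),back(M,(288.75,273),.018)
fl,fr=back(M,(155.5,218.8),.038),back(M,(292.5,228),.038)
print(nl,nr,fl,fr)
for a,b in((nl,nr),(fl,fr)): print(np.linalg.norm(a-b),np.degrees(np.arctan2(*(a-b)[[0,1]])))
y=(nl-nr)/np.linalg.norm(nl-nr); x=np.array([y[1],-y[0],0])
print("board", (nl+nr)/2+x*.1,(fl+fr)/2-x*.03, "x",x)
for z,p in((.06+.038,(185.5+5,212)),): print(back(M,p,.038+.03))
# big bar check
S=model("scene")
E
```

```text
[[ 0.563 -0.31   0.05 ]
 [ 0.548 -0.361  0.05 ]
 [ 0.321 -0.291  0.05 ]
 [ 0.339 -0.235  0.05 ]]
blank [ 0.44287586 -0.29917201  0.05      ] -17.848814454451375 [np.float64(0.2359589992939758), np.float64(0.053835257455221865), np.float64(0.23796423856634444), np.float64(0.05934916337435852)]
[0.44155362 0.33567469 0.018     ] [ 0.40326609 -0.06270339  0.018     ] [0.56955436 0.32255152 0.038     ] [ 0.53371295 -0.07634227  0.038     ]
0.40021372982625547 5.4897512722146375
0.40050076495487175 5.134353311777321
board [0.52195119 0.12691888 0.018     ] [0.52177126 0.12597465 0.038     ] x [ 0.99541333 -0.0956677   0.        ]
[0.5843319  0.21534555 0.068     ]
```

The crop shows the smaller bar (240 x 55 mm measured) with its shadowed near end, as well as the board, the kerf, the stop at (182,95) in the crop and the star knob to its left. I'll take the smaller bar as the blank. Next I move near the stop for a wrist look.

```bash
cat >> h.py <<'E'
def go(p,psi=None):
    "shares tx ty tz roll from the present pose to world p, tool y at psi deg"
    s=observe(); q=s["ee_rot"]; R=Ro.from_quat([*q[1:],q[0]]).as_matrix()
    now=np.degrees(np.arctan2(R[1,1],R[0,1]))
    d=R.T@(np.array(p)-s["tool_pos"])/.15
    r=0 if psi is None else -((psi-now+180)%360-180)/120
    print("rows",np.round(d,3),"roll",round(r,3),"psi now",round(now,1))
B0=np.array([.522,.1265,0.]); BX=np.array([.9956,-.0935,0]); BY=np.array([.0935,.9956,0])
def bw(x,y,z): return B0+BX*x+BY*y+np.array([0,0,z])
def wb(p): d=np.array(p)-B0; return np.array([d@BX,d@BY,d[2]])
E
python3 -c "
from h import *
go([.47,.13,.25],84.6)"
```

```text
rows [-2.702 -2.023 -0.034] roll -0.108 psi now 71.7
```

```bash
G='0 -0.9 -0.67 0 0;0 -0.9 -0.67 0 0'; python3 -m inch '0 -0.3 -0.22 0 0;0 -0.6 -0.45 0 0;0 -0.9 -0.67 0 0;-1 -0.9 -0.67 0 0;-1 -0.9 -0.67 0 0' 30 | tail -3
python3 -m inch '-1 -0.3 -0.22 0 0;-1 -0.6 -0.45 0 0;-1 -0.9 -0.67 0 0;-1 -0.9 -0.67 0 0;-1 -0.9 -0.67 0 0;-1 -0.9 -0.67 0 0' >/dev/null
python3 -m inch '-1 -0.3 -0.22 0 -0.05;-1 -0.6 -0.45 0 -0.108;-1 -0.9 -0.67 0 -0.108;-1 -0.9 -0.67 0 -0.108;-1 -0.9 -0.67 0 -0.108;-1 -0.9 -0.67 0 -0.108;-1 -0.9 -0.67 0 -0.108' | tail -3
python3 -c "
from h import *
M,im=shot('wrist','w1')
S=bw(.05,.0825,.038)
print(wb(observe()['tool_pos']),proj(M,S+[0,0,.022]),proj(M,bw(-.02+.05,0.2,.038)),proj(M,bw(-.02+.05,-0.08,.038)))"
```

```text
ft_force: [-0.3, 0.6, 0.7]
width: 0.0254
gripper_force: 0.0
ft_force: [0.4, -0.2, -0.0]
width: -0.0003
gripper_force: 0.0
[-0.0529621   0.00235159  0.24497237] [353.04810266 279.57770489] [447.49339751 255.69070783] [215.10629956 255.6831931 ]
```

View pics/w1.png

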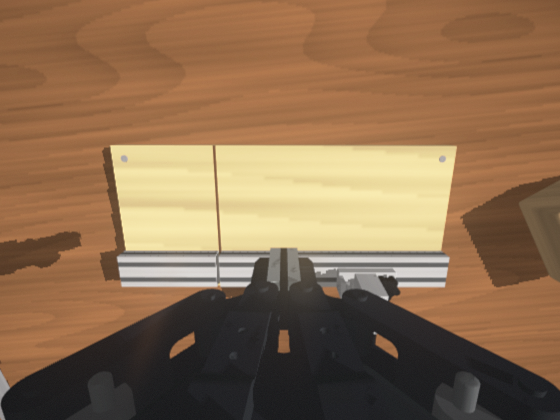

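The wrist view matches the predicted fence edge (row 256). The stop is near (360,283) with its star knob at (393,287). I'll enlarge the stop for its exact position along the fence.

```bash
python3 -c "
import cv2
im=cv2.imread('pics/w1.png')
cv2.imwrite('pics/c2.png',cv2.resize(im[245:315,305:415],None,fx=7,fy=7,interpolation=cv2.INTER_CUBIC))"
```

```text
(no output)
```

View pics/c2.png

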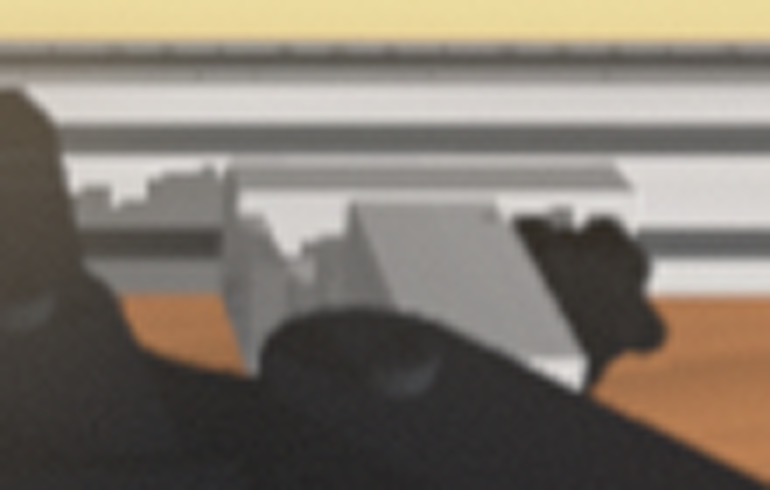

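```bash
python3 - <<'E'
from h import *
M=model("wrist")
f,cx,cy,R,t=M;c=-R.T@t
for uv in[(355.3,274.3),(376,274.6),(388.6,296.4)]:
    d=R.T@np.array([(uv[0]-cx)/f,(uv[1]-cy)/f,1]); k=(.054-wb(c)[0])/(d@BX); print(wb(c+d*k))
print("fence front top edge",wb(back(M,(300,256),.038)),"kerf",wb(back(M,(217.8,256),.038)), "ends",wb(back(M,(118,256),.038)),wb(back(M,(448.5,256),.038)))
E
```

```text
[0.054      0.09092279 0.03857119]
[0.054      0.11608527 0.03928378]
[0.054      0.11498737 0.08843892]
fence front top edge [0.03004468 0.02279259 0.038     ] kerf [ 0.03018418 -0.07625875  0.038     ] ends [ 0.03035344 -0.19644082  0.038     ] [0.02979245 0.20188173 0.038     ]
```

```bash
python3 - <<'E'
from h import *
S=model("scene"); im=cv2.imread("pics/scene0.png")
x0,y0,k=310,200,9
c=cv2.resize(im[y0:y0+65,x0:x0+80],None,fx=k,fy=k,interpolation=cv2.INTER_CUBIC)
for p,col in(((.08,.103,.118),(0,0,255)),((.054,.092,.132),(0,255,0)),((.054,.114,.132),(0,255,0)),((.058,.103,.06),(255,0,0)),((.05,.139,.068),(255,0,255)),((.07,.2027,.038),(255,255,0))):
    q=(proj(S,bw(*p))-[x0,y0]+.5)*k; cv2.circle(c,tuple(int(v) for v in q),5,col,2)
cv2.imwrite("pics/c3.png",c)
E
```

```text
(no output)
```

View pics/c3.png

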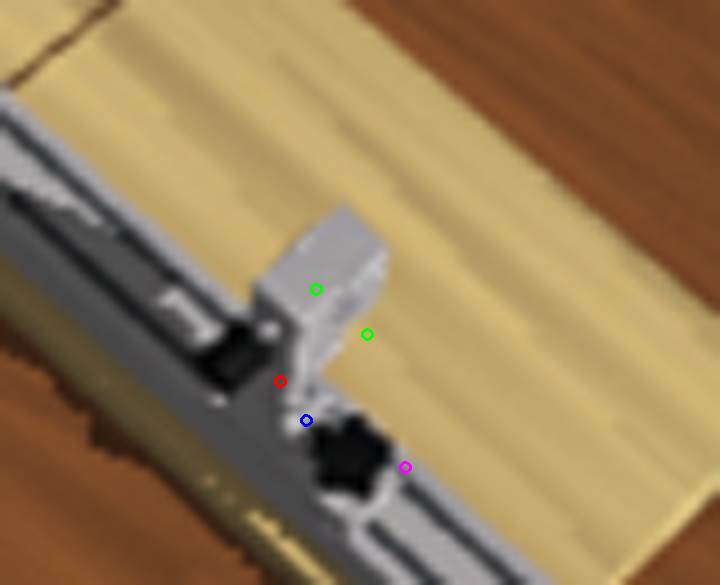

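The crop shows the upright leaf with its nose block pointing at the robot; the knob at (235,355) and the star knob at (350,455) sit left of my prediction. So the gray face in the wrist view is the nose's tip face at board x = 0.020. I'll redo the position with that.

```bash
python3 - <<'E'
from h import *
M=model("wrist")
f,cx,cy,R,t=M;c=-R.T@t
for uv in[(355.3,274.3),(376,274.6),(388.6,296.4)]:
    d=R.T@np.array([(uv[0]-cx)/f,(uv[1]-cy)/f,1]); k=(.020-wb(c)[0])/(d@BX); print(wb(c+d*k))
S=model("scene")
print("star top",wb(back(S,(310+350/9-.5,200+455/9-.5),.066)),"knob",wb(back(S,(310+235/9-.5,200+355/9-.5),.118)),"base corner",wb(back(S,(310+612/9-.5,200+582/9-.5),.018)))
print("fence L back", wb(back(S,(310+550/9-.5,200+582/9-.5),.038)))
go(bw(.115,.09,.245),84.6)
E
```

```text
[0.02       0.07365667 0.10386249]
[0.02       0.09392672 0.10443653]
[0.02       0.09304229 0.14403426]
star top [0.05934473 0.12310408 0.066     ] knob [0.08406186 0.08659292 0.118     ] base corner [0.00703289 0.20388522 0.018     ]
fence L back [0.03189468 0.19320605 0.038     ]
rows [-1.121  0.583 -0.002] roll 0.001 psi now 84.7
```

```bash
python3 -m inch '-1 -0.2 0.1 0 0;-1 -0.4 0.2 0 0;-1 -0.6 0.3 0 0;-1 -0.8 0.4 0 0;-1 -1 0.5 0 0;-1 -1 0.55 0 0;-1 -1 0.55 0 0' >/dev/null
python3 -m inch '-1 -0.22 0 0 0;-1 -0.22 0 0.2 0;-1 -0.22 0 0.4 0;-1 -0.22 0 0.6 0;-1 -0.22 0 0.8 0;-1 -0.22 0 0.8 0;-1 -0.22 0 0.8 0'
python3 -c "
from h import *
print(wb(observe()['tool_pos']),observe()['ft_force'],observe()['clock'])"
```

```text
clock: 2.82
tool_pos: [0.6573, 0.198, 0.1246]
ee_rot: [-0.002, 0.046, 0.999, -0.0]
ft_force: [0.5, 0.5, 0.7]
width: 0.0004
gripper_force: 0.0
[0.12801996 0.0838717  0.12458128] [0.47567989 0.53447298 0.71930549] 2.8167
```

```bash
python3 -m inch '-1 0.09 0 -0.01 0;-1 0.187 0 -0.023 0;-1 0.29 0 -0.055 0;-1 0.387 0 -0.083 0;-1 0.45 0 -0.093 0;-1 0.52 0 -0.103 0;-1 0.58 0 -0.1 0;-1 0.653 0 -0.089 0;-1 0.69 0 -0.07 0;-1 0.72 0 -0.056 0;-1 0.76 0 -0.02 0;-1 0.8 0 0.017 0;-1 0.83 0 0.055 0;-1 0.853 0 0.097 0;-1 0.853 0 0.11 0;-1 0.853 0 0.11 0'
python3 -c "
from h import *
print(wb(observe()['tool_pos']),observe()['ft_force'],observe()['clock'])
shot('scene','s1');M,im=shot('top','t1')
a=cv2.imread('pics/s1.png')[190:290,290:410]
cv2.imwrite('pics/s1c.png',cv2.resize(a,None,fx=6,fy=6,interpolation=cv2.INTER_CUBIC))"
```

```text
clock: 4.15
tool_pos: [0.5327, 0.2091, 0.1078]
ee_rot: [-0.0, 0.047, 0.999, -0.0]
ft_force: [-0.2, 0.8, 0.4]
width: 0.0002
gripper_force: 0.0
[0.00297806 0.0832559  0.10780135] [-0.22518183  0.79540164  0.36830585] 4.15
```

View pics/s1c.png

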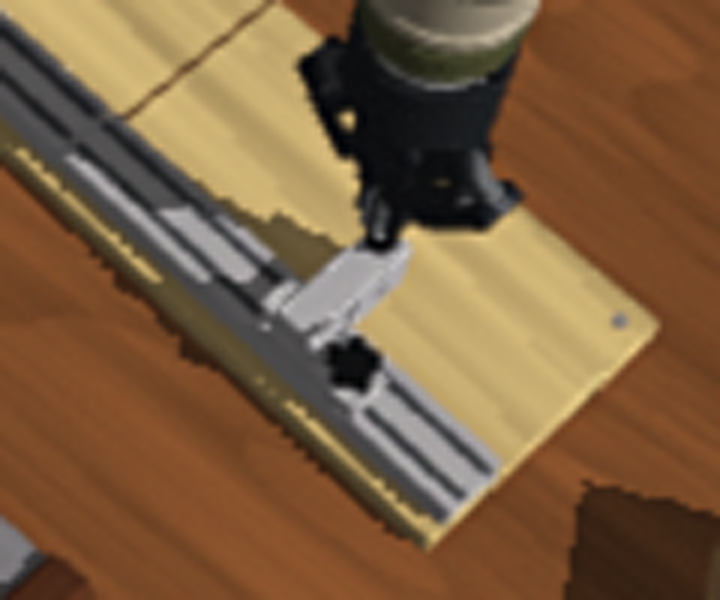

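The leaf now lies down over the fence with its knob under the fingertip at (380,240), so I press down lightly to seat it.

```bash
for i in 1; do python3 -m inch '-1 0 0 0.01 0;-1 0 0 0.015 0;-1 0 0 0.015 0' | egrep 'pos|ft'; done; python3 -m inch '-1 0 0 0.007 0;-1 0 0 0.007 0'| egrep 'pos|ft';  python3 -m inch '-1 0 0 0.007 0;-1 0 0 0.007 0'| egrep 'pos|ft'
```

```text
tool_pos: [0.5334, 0.2093, 0.1065]
ft_force: [0.9, 0.6, 0.1]
tool_pos: [0.5333, 0.2093, 0.1061]
ft_force: [-0.6, -0.6, 3.7]
tool_pos: [0.5334, 0.2093, 0.106]
ft_force: [-3.2, -1.5, 10.1]
```

```bash
python3 -m inch '-1 0 0 0 0;-1 0 0 0 0;-1 0 0 -0.25 0;-1 0 0 -0.5 0;-1 0 0 -0.8 0;-1 0 0 -0.8 0'| egrep 'pos|ft'
python3 -c "
from h import *
go([.443,-.299,.2],72.2)"
```

```text
tool_pos: [0.5364, 0.2102, 0.2324]
ft_force: [0.9, 0.8, 0.4]
rows [ 0.305 -3.439  0.199] roll 0.104 psi now 84.6
```

```bash
python3 -m inch '1 0.03 -0.25 0 0;1 0.06 -0.5 0 0;1 0.08 -0.75 0 0;1 0.1 -1 0 0;1 0.1 -1 0 0;1 0.1 -1 0 0' >/dev/null
python3 -m inch '1 0.03 -0.25 0 0;1 0.06 -0.5 0 0;1 0.08 -0.75 0 0;1 0.1 -1 0 0;1 0.1 -1 0 0;1 0.1 -1 0 0' >/dev/null
python3 -m inch '1 0.03 -0.25 0 0.05;1 0.06 -0.5 0 0.1;1 0.08 -0.75 0 0.104;1 0.1 -1 0 0.104;1 0.1 -1 0 0.104;1 0.1 -1 0 0.104;1 0.1 -1 0 0.104' >/dev/null
python3 - <<'E'
from h import *
go([.443,-.299,.2],72.2)
M,im=shot('wrist','w2')
for x,y in((.563,-.31),(.548,-.361),(.321,-.291),(.339,-.235)): print(proj(M,(x,y,.05)))
E
```

```text
rows [-0.111 -0.428  0.16 ] roll 0.0 psi now 72.3
[249.74465836 309.00017354]
[203.4430011 309.9968294]
[182.6144601   87.86057906]
[245.58918389  87.98174605]
```

View pics/w2.png

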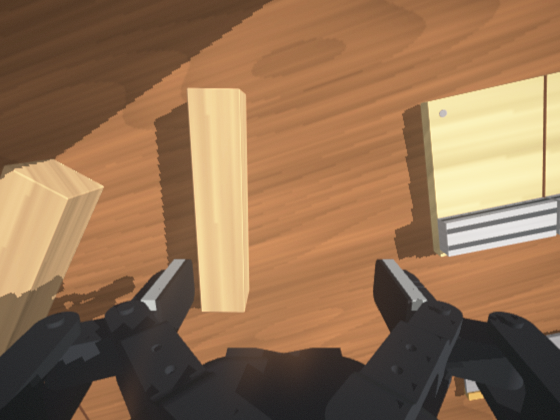

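The wrist view shows the blank's top face with corners at (188,89), (240,89), (202,312) and (245,312), square to the tool.

```bash
python3 - <<'E'
from h import *
M=model("wrist")
c=[back(M,p,.05) for p in [(188,89),(240,89),(245,312),(202,312)]]
ctr=np.mean(c,0); ax=c[2]+c[3]-c[0]-c[1]
print(ctr,np.degrees(np.arctan2(ax[1],ax[0])),[np.linalg.norm(c[i]-c[i-1]) for i in range(4)])
go([*ctr[:2],.12],90+np.degrees(np.arctan2(ax[1],ax[0])))
E
```

```text
[ 0.44428805 -0.30150504  0.05      ] -18.6263176421909 [np.float64(0.23932747730197793), np.float64(0.048639612547805806), np.float64(0.23937832703920242), np.float64(0.049443886554058854)]
rows [-0.125 -0.443  0.694] roll 0.008 psi now 72.3
```

```bash
python3 -m inch '1 -0.06 -0.22 0.15 0.008;1 -0.125 -0.443 0.3 0.008;1 -0.125 -0.443 0.5 0.008;1 -0.125 -0.443 0.694 0.008;1 -0.125 -0.443 0.694 0.008;1 -0.125 -0.443 0.694 0.008' >/dev/null
python3 -m inch '1 0 0 0.2 0;1 0 0 0.4 0;1 0 0 0.56 0;1 0 0 0.56 0;1 0 0 0.56 0;-1 0 0 0.56 0;-1 0 0 0.56 0;-1 0 0 0.56 0;-1 0 0 0.56 0;-1 0 0 0.56 0;-1 0 0 0.56 0' 40
python3 -c "
from h import *
go([.45,-.28,.16])"
```

```text
clock: 8.38
tool_pos: [0.4451, -0.3042, 0.0387]
ee_rot: [0.002, 0.163, 0.987, -0.001]
ft_force: [1.0, 2.2, 7.8]
width: 0.049
gripper_force: 43.2
rows [ 0.018  0.163 -0.809] roll 0 psi now 71.2
```

```bash
python3 -m inch '-1 0 0 -0.2 0;-1 0 0 -0.4 0;-1 0 0 -0.6 0;-1 0 0 -0.8 0;-1 0 0 -0.8 0;-1 0 0 -0.8 0'
python3 -c "
from h import *
go(bw(-.01,-.061,.12),-5.4)"
```

```text
clock: 8.88
tool_pos: [0.4446, -0.3045, 0.1585]
ee_rot: [0.002, 0.163, 0.987, -0.001]
ft_force: [-0.7, 0.2, -4.4]
width: 0.0492
gripper_force: 45.0
rows [0.41  2.475 0.251] roll 0.638 psi now 71.2
```

```bash
python3 -m inch '-1 0.03 0.2 0 0;-1 0.07 0.4 0 0;-1 0.1 0.6 0 0;-1 0.137 0.825 0 0;-1 0.137 0.825 0 0;-1 0.137 0.825 0 0' >/dev/null
python3 -m inch '-1 0.03 0.2 0 0;-1 0.07 0.4 0 0;-1 0.1 0.6 0 0;-1 0.137 0.825 0 0;-1 0.137 0.825 0 0;-1 0.137 0.825 0 0' >/dev/null
python3 -m inch '-1 0.02 0.1 0 0.05;-1 0.04 0.2 0 0.1;-1 0.06 0.3 0 0.15;-1 0.08 0.4 0 0.2;-1 0.1 0.5 0 0.25;-1 0.12 0.6 0 0.3;-1 0.137 0.7 0 0.35;-1 0.137 0.825 0 0.4;-1 0.137 0.825 0 0.45;-1 0.137 0.825 0 0.5;-1 0.137 0.825 0 0.55;-1 0.137 0.825 0 0.6;-1 0.137 0.825 0 0.638;-1 0.137 0.825 0 0.638;-1 0.137 0.825 0 0.638;-1 0.137 0.825 0 0.638'
python3 -c "
from h import *
print(wb(observe()['tool_pos']))
go(bw(-.01,-.061,.07),-5.4)"
```

```text
clock: 11.22
tool_pos: [0.5049, 0.0668, 0.1559]
ee_rot: [-0.0, 0.739, 0.673, -0.0]
ft_force: [-0.6, -0.1, -3.3]
width: 0.049
gripper_force: 45.5
[-0.0114141  -0.06103474  0.15588964]
rows [0.    0.01  0.573] roll 0.001 psi now -5.3
```

```bash
python3 -m inch '-1 0 0.01 0.2 0;-1 0 0.01 0.4 0;-1 0 0.01 0.55 0;-1 0 0.01 0.64 0;-1 0 0.01 0.64 0;-1 0 0.01 0.64 0' |egrep 'pos|ft'
python3 -m inch '-1 0 0 0.01 0;-1 0 0 0.017 0;-1 0 0 0.017 0' |egrep 'pos|ft'
```

```text
tool_pos: [0.5061, 0.0674, 0.0599]
ft_force: [0.6, -0.3, -4.8]
tool_pos: [0.5069, 0.0676, 0.0584]
ft_force: [0.1, -1.1, -4.0]
```

```bash
python3 -m inch '-1 0 0 0.007 0;-1 0 0 0.01 0;-1 0 0 0.01 0' |egrep 'pos|ft'
python3 -m inch '-1 0 0 0.005 0;-1 0 0 0.005 0;-1 0 0 0.005 0' |egrep 'pos|ft'
```

```text
tool_pos: [0.5065, 0.0677, 0.0565]
ft_force: [-0.7, 0.5, -3.7]
tool_pos: [0.5066, 0.0677, 0.0564]
ft_force: [-2.8, 0.2, 5.8]
```

```bash
python3 -m inch '0.2 0 0 0 0;0.6 0 0 0 0;0.6 0 0 0 0;0.6 0 0 -0.2 0;0.6 0 0 -0.4 0;0.6 0 0 -0.6 0;-1 0 -0.2 -0.6 0;-1 0 -0.4 -0.6 0;-1 0 -0.4 -0.6 0;-1 0 -0.4 -0.6 0' |egrep 'pos|ft|width'
python3 -m inch '-1 0 0 0.2 0;-1 0 0 0.4 0;-1 0 0 0.6 0;-1 0 0 0.68 0;-1 0 0 0.68 0;-1 0 0 0.68 0' |egrep 'pos|ft|width'
python3 -c "
from h import *
print(wb(observe()['tool_pos']))"
```

```text
tool_pos: [0.4454, 0.0735, 0.1457]
ft_force: [0.3, 0.1, 0.1]
width: 0.0202
tool_pos: [0.447, 0.0732, 0.043]
ft_force: [0.3, -0.2, 0.3]
width: 0.0
[-0.06969414 -0.06004213  0.04304655]
```

```bash
python3 -m inch '-1 0 0.05 0 0;-1 0 0.1 0 0;-1 0 0.12 0 0;-1 0 0.14 0 0;-1 0 0.16 0 0;-1 0 0.18 0 0;-1 0 0.19 0 0;-1 0 0.19 0 0' |egrep 'pos|ft'
python3 -c "
from h import *
print(wb(observe()['tool_pos']))"
python3 -m inch '-1 0 0.007 0 0;-1 0 0.014 0 0;-1 0 0.014 0 0' |egrep 'pos|ft'
```

```text
tool_pos: [0.4712, 0.0711, 0.0442]
ft_force: [-13.3, 1.4, 15.0]
[-0.04536867 -0.05991066  0.04417992]
tool_pos: [0.4733, 0.0709, 0.0442]
ft_force: [-13.5, 1.0, 14.6]
```

Unexpected upward force, so I look before going on.

```bash
python3 - <<'E'
from h import *
shot('scene','s2');shot('wrist','w3');shot('top','t3')
a=cv2.imread('pics/s2.png')[150:270,260:400];w=cv2.imread('pics/w3.png');t=cv2.imread('pics/t3.png')[180:290,140:310]
m=np.zeros((600,800,3),np.uint8)
m[:342,:400]=cv2.resize(a,(400,342),interpolation=cv2.INTER_CUBIC)
m[:300,400:]=cv2.resize(w,(400,300),interpolation=cv2.INTER_AREA)
m[342:600,:400]=cv2.resize(t,(400,258),interpolation=cv2.INTER_CUBIC)
m[300:600,400:]=cv2.resize(w[60:330,90:450],(400,300),interpolation=cv2.INTER_CUBIC)
cv2.imwrite('pics/m1.png',m)
E
```

```text
(no output)
```

View pics/m1.png

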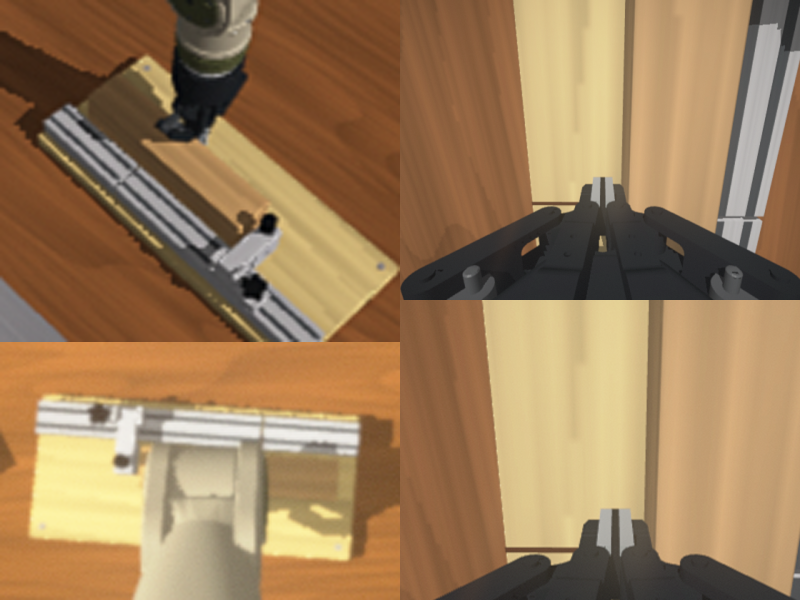

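The mosaic shows the flared finger linkage over the blank's near top edge (wrist tile, (622,180)) while the tips don't touch the side, so it presses down on the blank. I'll back off, raise the tool, and push higher with only the tips.

```bash
python3 - <<'E'
from h import *
M=model("wrist")
for uv in[(329,0),(311,245),(493,0),(444,280)]: print(wb(back(M,uv,.068)))
for uv in[(517-400,0),(532-400,180)]: print(wb(back(M,(uv[0]*1.4,uv[1]*1.4),.018)))
E
python3 -m inch '-1 0 -0.1 0 0;-1 0 -0.1 -0.1 0;-1 0 -0.1 -0.1 0;-1 0 -0.1 -0.1 0' |egrep 'pos|ft'
python3 - <<'E'
from h import *
M,im=shot('wrist','w4'); print(wb(observe()['tool_pos']))
for r in(20,120,220):
    g=cv2.GaussianBlur(im,(5,5),0)[r].astype(float); d=np.abs(np.diff(g,axis=0)).sum(1)
    p=[i for i in range(2,557) if d[i]>12 and d[i]==d[i-2:i+3].max()]; print(r,[(i,np.round(wb(back(M,(i+.5,r),.068))[:2],4).tolist(),im[r,i+4].tolist()) for i in p if 200<i<560])
E
```

```text
[-0.02875434  0.04536087  0.068     ]
[-0.03215752 -0.03415646  0.068     ]
[0.0207114  0.04531934 0.068     ]
[ 0.01947959 -0.04847428  0.068     ]
[-0.09629662  0.06282816  0.018     ]
[-0.09750523 -0.05883879  0.018     ]
tool_pos: [0.4641, 0.0718, 0.0596]
ft_force: [0.4, 0.8, 0.3]
[-0.05298435 -0.05993651  0.05909081]
20 [(329, [-0.0357, 0.0447], [79, 107, 131]), (348, [-0.0289, 0.0447], [116, 162, 199]), (488, [0.0206, 0.0448], [49, 50, 54]), (501, [0.0253, 0.0448], [100, 101, 102]), (532, [0.0363, 0.0448], [45, 46, 44]), (546, [0.0412, 0.0448], [96, 97, 97])]
120 [(326, [-0.0354, 0.0109], [78, 109, 132]), (344, [-0.0285, 0.0109], [124, 173, 212]), (472, [0.0207, 0.0109], [90, 92, 91]), (484, [0.0253, 0.0109], [187, 189, 191]), (512, [0.0361, 0.0109], [88, 88, 86]), (525, [0.0412, 0.0109], [185, 186, 189]), (539, [0.0466, 0.0109], [67, 102, 149])]
220 [(203, [-0.0853, -0.0292], [143, 199, 222]), (322, [-0.0355, -0.0292], [80, 111, 134]), (339, [-0.0284, -0.0293], [128, 177, 218]), (456, [0.0208, -0.0293], [92, 94, 95]), (466, [0.025, -0.0293], [192, 195, 197]), (492, [0.036, -0.0293], [89, 88, 87]), (504, [0.041, -0.0293], [192, 193, 195]), (505, [0.0415, -0.0293], [190, 191, 194]), (517, [0.0465, -0.0293], [68, 103, 152])]
```

```bash
for i in 1; do python3 -m inch '-1 0 0.02 0 0;-1 0 0.04 0 0;-1 0 0.06 0 0;-1 0 0.07 0 0;-1 0 0.07 0 0' |egrep 'pos|ft'; done
python3 -m inch '-1 0 0.015 0 0;-1 0 0.03 0 0;-1 0 0.03 0 0' |egrep 'pos|ft'
python3 -c "
from h import *
print(wb(observe()['tool_pos']))"
```

```text
tool_pos: [0.4732, 0.0708, 0.0583]
ft_force: [-0.8, -0.4, 0.6]
tool_pos: [0.4749, 0.0706, 0.0581]
ft_force: [-5.3, 0.1, 5.0]
[-0.04170825 -0.06003053  0.05810358]
```

The push still has a slanted contact, so I turn the tool 90° and push with the flat pad edges.

```bash
python3 -m inch '-1 0 -0.1 0 0;-1 0 -0.1 -0.3 -0.05;-1 0 -0.15 -0.3 -0.1;-1 0 -0.15 -0.3 -0.15;-1 0 -0.15 -0.3 -0.2;-1 0 -0.15 -0.3 -0.3;-1 0 -0.15 -0.3 -0.4;-1 0 -0.15 -0.3 -0.5;-1 0 -0.15 -0.3 -0.6;-1 0 -0.15 -0.3 -0.7;-1 0 -0.15 -0.3 -0.75;-1 0 -0.15 -0.3 -0.75;-1 0 -0.15 -0.3 -0.75;-1 0 -0.15 -0.3 -0.75;-1 0 -0.15 -0.3 -0.75;-1 0 -0.15 -0.1 -0.75;-1 0 -0.15 0.07 -0.75;-1 0 -0.15 0.07 -0.75;-1 0 -0.15 0.07 -0.75' |egrep 'pos|ft'
python3 -c "
from h import *
print(wb(observe()['tool_pos']));go(bw(-.045,-.06,.046),84.6)"
python3 -m inch '-1 -0.06 0 0 0;-1 -0.11 0 0 0;-1 -0.13 0 0 0;-1 -0.13 0 0 0' |egrep 'pos|ft'
python3 -m inch '-1 -0.02 0 0 0;-1 -0.03 0 0 0;-1 -0.03 0 0 0' |egrep 'pos|ft'
```

```text
tool_pos: [0.4533, 0.0726, 0.0472]
ft_force: [0.5, -0.0, 0.2]
[-0.06335546 -0.06012585  0.04722293]
rows [-0.122  0.001  0.008] roll 0.0 psi now 84.6
tool_pos: [0.4765, 0.0706, 0.0493]
ft_force: [-0.7, -0.2, -0.2]
tool_pos: [0.4779, 0.0704, 0.0481]
ft_force: [-2.5, -0.2, 1.9]
```

```bash
python3 -m inch '-1 -0.01 0 0 0;-1 -0.02 0 0 0;-1 -0.03 0 0 0;-1 -0.03 0 0 0' |egrep 'pos|ft'
python3 -m inch '-1 -0.007 0 0 0;-1 -0.014 0 0 0;-1 -0.014 0 0 0' |egrep 'pos|ft'
```

```text
tool_pos: [0.4814, 0.07, 0.0477]
ft_force: [-4.8, 0.4, 1.5]
tool_pos: [0.4835, 0.0698, 0.0477]
ft_force: [-4.7, 0.5, 2.6]
```

```bash
python3 -m inch '-1 -0.006 0 0 0;-1 -0.006 0 0 0;-1 -0.006 0 0 0' |egrep 'pos|ft'
python3 -m inch '-1 -0.004 0 0 0;-1 -0.004 0 0 0;-1 -0.004 0 0 0' |egrep 'pos|ft'
```

```text
tool_pos: [0.4847, 0.0697, 0.0477]
ft_force: [-4.9, -0.2, 2.9]
tool_pos: [0.4851, 0.0698, 0.0477]
ft_force: [-6.3, 0.6, 4.6]
```

```bash
python3 -m inch '-1 -0.004 0 0 0;-1 -0.004 0 0 0;-1 -0.004 0 0 0' |egrep 'pos|ft'
python3 -m inch '-1 -0.004 0 0 0;-1 -0.004 0 0 0;-1 -0.004 0 0 0' |egrep 'pos|ft'
```

```text
tool_pos: [0.4851, 0.0698, 0.0477]
ft_force: [-8.0, 2.3, 5.5]
tool_pos: [0.4851, 0.0698, 0.0477]
ft_force: [-9.3, 0.4, 7.5]
```

```bash
python3 -m inch '-1 0.1 0 0 0;-1 0.15 0 -0.1 0;-1 0.15 0 -0.4 0;-1 0.15 0 -0.7 0.05;-1 0 -0.3 -0.7 0.1;-1 -0.2 -0.6 -0.7 0.15;-1 -0.23 -0.9 -0.7 0.2;-1 -0.23 -1 -0.7 0.25;-1 -0.23 -1 -0.7 0.3;-1 -0.23 -1 -0.7 0.35;-1 -0.23 -1 -0.7 0.45;-1 -0.23 -1 -0.7 0.55;-1 -0.23 -1 -0.7 0.65;-1 -0.23 -1 -0.7 0.75;-1 -0.23 -1 -0.7 0.75;-1 -0.23 -1 -0.7 0.75;-1 -0.23 -1 -0.7 0.75' |egrep 'pos|ft'
python3 - <<'E'
from h import *
M,im=shot('wrist','w5'); print(wb(observe()['tool_pos']));go(bw(.005,-.225,.10),-5.3)
for r in(60,120,180):
    g=cv2.GaussianBlur(im,(5,5),0)[r].astype(float); d=np.abs(np.diff(g,axis=0)).sum(1)
    print(r,[(i,np.round(wb(back(M,(i+.5,r),.068))[:2],4).tolist(),im[r,i+4].tolist()) for i in range(2,557) if d[i]>12 and d[i]==d[i-2:i+3].max()])
E
```

```text
tool_pos: [0.5094, -0.0837, 0.1533]
ft_force: [0.8, -0.4, 0.7]
[ 0.00703746 -0.21039527  0.15328053]
rows [-0.097 -0.014  0.355] roll -0.005 psi now -5.9Traceback (most recent call last):
  File "<stdin>", line 5, in <module>
IndexError: index 560 is out of bounds for axis 1 with size 560
```

View pics/w5.png

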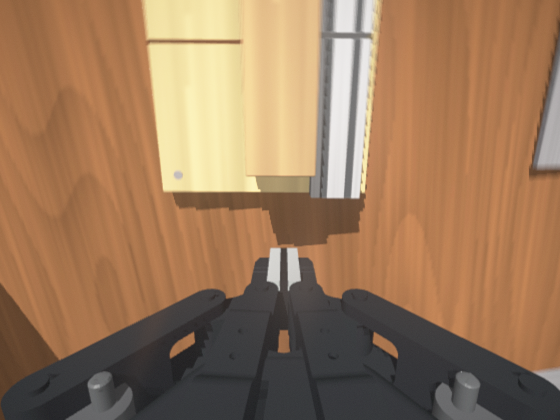

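The blank lies parallel against the fence. Its free end is at row 175, columns 248 to 315, with the fingers clear beyond it.

```bash
python3 - <<'E'
from h import *
M=model("wrist")
for uv in[(248,175),(315,175),(244,20),(321,20)]: print(wb(back(M,uv,.068)))
for uv in[(149,41),(240,41)]: print("kerf",wb(back(M,uv,.018)))
print("base end",wb(back(M,(200,191),.018)))
E
```

```text
[-0.01685333 -0.17531051  0.068     ]
[ 0.03089798 -0.17572821  0.068     ]
[-0.01547321 -0.07789999  0.068     ]
[ 0.0326881  -0.07824292  0.068     ]
kerf [-0.09590553 -0.07699026  0.018     ]
kerf [-0.02467205 -0.07751148  0.018     ]
base end [-0.0659197  -0.19707758  0.018     ]
```

```bash
python3 -m inch '-1 -0.03 0 0.2 0.003;-1 -0.03 0 0.4 -0.005;-1 -0.03 0 0.6 -0.005;-1 -0.03 0 0.7 -0.005;-1 -0.03 0 0.7 -0.005;-1 -0.03 0 0.7 -0.005' |egrep 'pos|ft'
python3 -m inch '-1 0.06 0 0 0;-1 0.12 0 0 0;-1 0.16 0 0 0;-1 0.18 0 0 0;-1 0.19 0 0 0;-1 0.19 0 0 0' |egrep 'pos|ft'
python3 -c "
from h import *
print(wb(observe()['tool_pos']),observe()['clock'])"
```

```text
tool_pos: [0.5077, -0.0877, 0.0476]
ft_force: [1.0, -1.2, 0.6]
tool_pos: [0.5112, -0.0598, 0.0493]
ft_force: [-0.7, -4.3, 2.9]
[ 0.00661411 -0.18645279  0.0492814 ] 22.1333
```

Contact is made as predicted. I push on in small steps.

```bash
python3 -m inch '-1 0.01 0 0 0;-1 0.02 0 0 0;-1 0.02 0 0 0' |egrep 'pos|ft'
python3 -m inch '-1 0.01 0 0 0;-1 0.013 0 0 0;-1 0.013 0 0 0' |egrep 'pos|ft'
```

```text
tool_pos: [0.5114, -0.0575, 0.0492]
ft_force: [-1.2, -7.0, 4.7]
tool_pos: [0.5115, -0.0558, 0.0492]
ft_force: [-1.7, -6.9, 5.2]
```

```bash
python3 -m inch '-1 0.008 0 0 0;-1 0.008 0 0 0;-1 0.008 0 0 0' |egrep 'pos|ft'
python3 -m inch '-1 0.006 0 0 0;-1 0.006 0 0 0;-1 0.006 0 0 0' |egrep 'pos|ft'
```

```text
tool_pos: [0.5117, -0.0546, 0.0492]
ft_force: [-0.8, -6.2, 5.6]
tool_pos: [0.5118, -0.0538, 0.0493]
ft_force: [-0.8, -5.6, 5.7]
```

```bash
python3 -m inch '-1 0.006 0 -0.004 0;-1 0.006 0 -0.004 0;-1 0.006 0 -0.004 0' |egrep 'pos|ft'
python3 -m inch '-1 0.006 0 0 0;-1 0.006 0 0 0;-1 0.006 0 0 0' |egrep 'pos|ft'
```

```text
tool_pos: [0.5114, -0.0517, 0.0492]
ft_force: [-0.2, -5.2, 3.5]
tool_pos: [0.5115, -0.051, 0.0492]
ft_force: [0.1, -4.8, 3.8]
```

```bash
python3 -m inch '-1 0.006 0 0 0;-1 0.006 0 0 0;-1 0.006 0 0 0' |egrep 'pos|ft'
python3 -m inch '-1 0.005 0 0 0;-1 0.005 0 0 0;-1 0.005 0 0 0' |egrep 'pos|ft'
```

```text
tool_pos: [0.5116, -0.0506, 0.0492]
ft_force: [-1.4, -6.6, 3.8]
tool_pos: [0.5116, -0.0506, 0.0492]
ft_force: [-2.4, -9.4, 3.1]
```

```bash
python3 -m inch '-1 0.002 0 0 0;-1 0.002 0 0 0;-1 0.002 0 0 0;-1 0.002 0 0 0;-1 0.002 0 0 0;-1 0.002 0 0 0;-1 0.002 0 0 0;-1 0.002 0 0 0' |egrep 'pos|ft'
python3 - <<'E'
from h import *
print(wb(observe()['tool_pos']))
M,im=shot('wrist','w6')
for r in(20,90):
    g=cv2.GaussianBlur(im,(5,5),0)[r].astype(float); d=np.abs(np.diff(g,axis=0)).sum(1)
    print(r,[(i,np.round(wb(back(M,(i+.5,r),.068))[:2],4).tolist(),im[r,i+4].tolist()) for i in range(2,550) if d[i]>12 and d[i]==d[i-2:i+3].max()])
E
```

```text
tool_pos: [0.5116, -0.0506, 0.0492]
ft_force: [-1.4, -10.3, 3.2]
[ 0.00619596 -0.17731384  0.04922493]
20 [(57, [-0.0665, -0.0767], [127, 177, 201]), (201, [-0.0204, -0.0762], [117, 162, 201]), (204, [-0.0194, -0.0762], [121, 168, 209]), (356, [0.0294, -0.0757], [112, 113, 116]), (361, [0.031, -0.0757], [61, 62, 65]), (367, [0.0329, -0.0757], [91, 92, 91]), (376, [0.0358, -0.0756], [186, 189, 190]), (410, [0.0467, -0.0755], [89, 89, 89]), (425, [0.0516, -0.0755], [182, 183, 185]), (443, [0.0573, -0.0754], [66, 96, 138])]
90 [(69, [-0.0665, -0.0976], [134, 187, 211]), (205, [-0.0204, -0.0972], [123, 170, 210]), (208, [-0.0193, -0.0971], [126, 175, 216]), (351, [0.0293, -0.0967], [115, 115, 119]), (356, [0.031, -0.0967], [69, 72, 73]), (360, [0.0323, -0.0966], [91, 93, 93]), (370, [0.0357, -0.0966], [189, 191, 194]), (402, [0.0466, -0.0965], [93, 93, 90]), (417, [0.0517, -0.0965], [189, 191, 193]), (433, [0.0572, -0.0964], [71, 103, 149])]
```

Butted at about 10 N total push (roughly 5 N of it on the stop) and held. The blank reads parallel and flush. Next I back off and go to the knob.

```bash
python3 -m inch '-1 -0.02 0 0 0;-1 -0.06 0 0 0;-1 -0.14 0 0 0;-1 -0.14 0 -0.3 0;-1 -0.14 0 -0.6 0;-1 -0.14 0 -0.75 0;-1 -0.14 0 -0.75 0;-1 -0.14 0 -0.75 0' |egrep 'pos|ft'
python3 -m inch '-1 0.25 -0.2 0 -0.05;-1 0.5 -0.3 0 -0.1;-1 0.75 -0.3 0 -0.15;-1 1 -0.3 0 -0.2;-1 1 -0.3 0 -0.3;-1 1 -0.3 0 -0.4;-1 1 -0.3 0 -0.5;-1 1 -0.3 0 -0.6;-1 1 -0.3 0 -0.7;-1 1 -0.3 0 -0.75;-1 1 -0.3 0 -0.75;-1 1 -0.3 0 -0.75;-1 1 -0.3 0 -0.75;-1 1 -0.3 0 -0.75;-1 1 -0.3 0 -0.75' |egrep 'pos|ft'
python3 - <<'E'
from h import *
print(wb(observe()['tool_pos']))
go(bw(-.045,.088,.095),84.6)
E
```

```text
tool_pos: [0.5107, -0.0701, 0.163]
ft_force: [0.2, 0.9, -0.9]
tool_pos: [0.4756, 0.0837, 0.1593]
ft_force: [0.7, -0.2, 0.0]
[-0.04219444 -0.04698751  0.15926098]
rows [0.007 0.9   0.429] roll 0.006 psi now 85.3
```

```bash
python3 -m inch '-1 0 0.2 0 0;-1 0 0.4 0 0.006;-1 0 0.6 0 0.006;-1 0 0.8 0 0.006;-1 0 0.9 0.1 0.006;-1 0 0.9 0.3 0.006;-1 0 0.9 0.43 0.006;-1 0 0.9 0.43 0.006;-1 0 0.9 0.43 0.006' |egrep 'pos|ft'
python3 -c "
from h import *
print(wb(observe()['tool_pos']))"
```

```text
tool_pos: [0.4863, 0.2178, 0.0948]
ft_force: [-0.5, -0.4, 0.2]
[-0.04408186  0.08759984  0.09482987]
```

```bash
python3 -m inch '-1 -0.1 0 0 0;-1 -0.167 0 -0.013 0;-1 -0.21 0 -0.067 0;-1 -0.267 0 -0.113 0;-1 -0.3 0 -0.145 0;-1 -0.333 0 -0.18 0;-1 -0.39 0 -0.225 0;-1 -0.447 0 -0.267 0;-1 -0.51 0 -0.295 0;-1 -0.573 0 -0.32 0;-1 -0.573 0 -0.32 0;-1 -0.573 0 -0.32 0' |egrep 'pos|ft'
python3 -c "
from h import *
print(wb(observe()['tool_pos']))
shot('scene','s3')"
python3 -m inch '-1 0.2 0 0 0;-1 0.3 0 0 0;-1 0.45 0 0 0;-1 0.45 0 0.2 0;-1 0.45 0 0.28 0;-1 0.45 0 0.28 0;-1 0.45 0 0.28 0' |egrep 'pos|ft'
python3 -c "
from h import *
print(wb(observe()['tool_pos']))
s,im=shot('scene','s4')
M=s
# knob pixel expected at angles
for th in(0,.6,.8,1.05,1.3,1.57):
    c,sn=np.cos(th),np.sin(th); k=bw(.058-.058*c+.022*sn,.086,.06+.058*sn+.022*c); q=proj(M,k); u,v=q.round().astype(int); print(th,q.round(1),im[v-1:v+2,u-1:u+2].mean((0,1)).round())
"
```

```text
tool_pos: [0.5755, 0.2099, 0.1469]
ft_force: [1.3, -0.7, 7.1]
[0.04541944 0.08805571 0.1468838 ]
tool_pos: [0.5057, 0.2164, 0.1026]
ft_force: [0.5, -0.4, -0.0]
[-0.02463736  0.08794307  0.1025582 ]
0 [353.4 227.7] [172. 171. 175.]
0.6 [349.6 227.5] [132. 131. 134.]
0.8 [347.4 228.6] [51. 49. 50.]
1.05 [344.1 230.9] [15. 14. 13.]
1.3 [340.5 234. ] [47. 57. 68.]
1.57 [336.4 238. ] [127. 126. 128.]
```

The leaf stands at about 1.05 rad (the dark knob matches there). I finish by pushing on the nose.

```bash
python3 -m inch '-1 -0.04 0 0 0;-1 -0.08 0 0 0;-1 -0.12 0 0 0;-1 -0.16 0 0 0;-1 -0.2 0 0 0;-1 -0.25 0 0 0;-1 -0.25 0 0 0;-1 -0.25 0 0 0' |egrep 'pos|ft'
python3 -m inch '-1 0.1 0 0 0;-1 0.2 0 0 0;-1 0.4 0 -0.1 0;-1 0.5 0 -0.4 0;-1 0.6 0 -0.7 0;-1 0.8 0 -0.8 0;-1 0.8 0 -0.8 0;-1 0.8 0 -0.8 0' |egrep 'clock|pos|ft'
python3 -c "
from h import *
print(wb(observe()['tool_pos']))
M,im=shot('scene','s5')
for th in(.8,1.05,1.2,1.3,1.4,1.57,1.7):
    c,sn=np.cos(th),np.sin(th); k=bw(.058-.058*c+.022*sn,.086,.06+.058*sn+.022*c); q=proj(M,k); u,v=q.round().astype(int); print(th,q.round(1),im[v-1:v+2,u-1:u+2].mean((0,1)).round())
a=cv2.imread('pics/scene0.png').astype(int)[215:260,320:365];b=im.astype(int)[215:260,320:365]
for n,z in(('start',a),('now',b)):
    d=z.max(2)<45; ys,xs=np.where(d); print(n,d.sum(),[(x+320,y+215) for x,y in zip(xs,ys)][::6])
M,im=shot('wrist','w7')
for r in(20,80,150,220):
    g=cv2.GaussianBlur(im,(5,5),0)[r].astype(float); d=np.abs(np.diff(g,axis=0)).sum(1)
    print(r,[(i,np.round(wb(back(M,(i+.5,r),.068))[:2],4).tolist(),im[r,i+4].tolist()) for i in range(2,550) if d[i]>25 and d[i]==d[i-2:i+3].max()])
"
```

```text
tool_pos: [0.5098, 0.216, 0.0998]
ft_force: [-84.3, 12.8, 49.9]
clock: 30.53
tool_pos: [0.4255, 0.2252, 0.226]
ft_force: [0.5, 0.4, 0.2]
[-0.10534521  0.08925372  0.22596571]
0.8 [347.4 228.6] [37. 35. 35.]
1.05 [344.1 230.9] [14. 12. 12.]
1.2 [341.9 232.7] [23. 24. 26.]
1.3 [340.5 234. ] [55. 68. 82.]
1.4 [339.  235.4] [ 85.  93. 102.]
1.57 [336.4 238. ] [127. 126. 128.]
1.7 [334.6 240. ] [162. 162. 165.]
start 116 [(np.int64(324), np.int64(226)), (np.int64(328), np.int64(230)), (np.int64(324), np.int64(233)), (np.int64(327), np.int64(236)), (np.int64(335), np.int64(237)), (np.int64(336), np.int64(238)), (np.int64(332), np.int64(239)), (np.int64(338), np.int64(239)), (np.int64(335), np.int64(240)), (np.int64(333), np.int64(241)), (np.int64(334), np.int64(242)), (np.int64(348), np.int64(247)), (np.int64(348), np.int64(248)), (np.int64(347), np.int64(249)), (np.int64(344), np.int64(250)), (np.int64(350), np.int64(250)), (np.int64(348), np.int64(251)), (np.int64(346), np.int64(252)), (np.int64(345), np.int64(253)), (np.int64(349), np.int64(254))]
now 137 [(np.int64(320), np.int64(222))
[... 239 characters left out ...]
), np.int64(232)), (np.int64(324), np.int64(233)), (np.int64(344), np.int64(233)), (np.int64(334), np.int64(234)), (np.int64(334), np.int64(235)), (np.int64(328), np.int64(237)), (np.int64(332), np.int64(241)), (np.int64(345), np.int64(248)), (np.int64(351), np.int64(248)), (np.int64(350), np.int64(249)), (np.int64(347), np.int64(250)), (np.int64(345), np.int64(251)), (np.int64(351), np.int64(251)), (np.int64(349), np.int64(252)), (np.int64(348), np.int64(253))]
20 []
80 []
150 []
220 [(30, [-0.0832, -0.1604], [45, 68, 96]), (35, [-0.0832, -0.1555], [182, 238, 250]), (137, [-0.083, -0.0549], [184, 242, 253]), (140, [-0.083, -0.052], [185, 240, 251]), (379, [-0.0825, 0.1844], [92, 139, 201])]
```

The nose push jammed: its friction line ran through the pin (84 N), and the leaf stayed at 1.05 rad. I retry with the finger rising along the nose's arc, checking the force midway.

```bash
python3 -m inch '-1 0 -0.01 0.25 0;-1 0 -0.01 0.5 0;-1 0 -0.01 0.75 0;-1 -0.1 -0.01 0.81 0;-1 -0.3 -0.01 0.81 0;-1 -0.51 -0.01 0.81 0;-1 -0.51 -0.01 0.81 0;-1 -0.51 -0.01 0.81 0' |egrep 'pos|ft'
python3 -c "
from h import *
print(wb(observe()['tool_pos']))"
python3 -m inch '-1 -0.03 0 0 0;-1 -0.045 0 -0.015 0;-1 -0.067 0 -0.035 0;-1 -0.067 0 -0.035 0' |egrep 'pos|ft'
```

```text
tool_pos: [0.5018, 0.2147, 0.0989]
ft_force: [-0.8, -0.2, 1.2]
[-0.02832541  0.08596523  0.09885342]
tool_pos: [0.5095, 0.2146, 0.1067]
ft_force: [-2.4, -1.6, 0.3]
```

```bash
python3 -m inch '-1 -0.015 0 -0.015 0;-1 -0.03 0 -0.025 0;-1 -0.05 0 -0.035 0;-1 -0.05 0 -0.035 0' |egrep 'pos|ft'
python3 -m inch '-1 -0.015 0 -0.012 0;-1 -0.03 0 -0.024 0;-1 -0.045 0 -0.034 0;-1 -0.045 0 -0.034 0' |egrep 'pos|ft'
python3 -c "
from h import *
print(wb(observe()['tool_pos']))"
```

```text
tool_pos: [0.514, 0.2141, 0.112]
ft_force: [-12.2, -0.9, 9.1]
tool_pos: [0.5191, 0.2136, 0.1176]
ft_force: [-18.0, -0.3, 15.7]
[-0.01104641  0.08643243  0.11763884]
```

```bash
python3 -m inch '-1 0 0 -0.03 0;-1 0 0 -0.05 0;-1 0 0 -0.05 0' |egrep 'pos|ft'
python3 -c "
from h import *
M,im=shot('scene','s6')
b=im.astype(int)[215:260,320:365]
d=b.max(2)<45; ys,xs=np.where(d); print([(x+320,y+215) for x,y in zip(xs,ys) if y+215<244 and x+320>330])
"
```

```text
tool_pos: [0.5249, 0.2136, 0.1254]
ft_force: [-4.0, 0.2, 3.6]
[(np.int64(354), np.int64(215)), (np.int64(355), np.int64(215)), (np.int64(356), np.int64(215)), (np.int64(357), np.int64(215)), (np.int64(358), np.int64(215)), (np.int64(359), np.int64(215)), (np.int64(360), np.int64(215)), (np.int64(361), np.int64(215)), (np.int64(362), np.int64(215)), (np.int64(363), np.int64(215)), (np.int64(364), np.int64(215)), (np.int64(354), np.int64(216)), (np.int64(355), np.int64(216)), (np.int64(356), np.int64(216)), (np.int64(357), np.int64(216)), (np.int64(358), np.int64(216)), (np.int64(359), np.int64(216)), (np.int64(360), np.int64(216)), (np.int64(361), np.int64(216)), (np.int64(362), np.int64(216)), (np.int64(363), np.int64(216)), (np.int64(364), np.int64(216)), (np.int64(354), np.int64(217)), (np.int64(355), np.int64(217)), (np.int64(356), np.int64(217)), (np.int64(357), np.int64(217)), (np.int64(358), np.int64(217)), (np.int64(359), np.int64(217)), (np.int64(360), np.int64(217)), (np.int64(361), np.int64(217)), (np.int64(362), np.int64(217)), (np.int64(363), np.int64(217)), (np.int64(364
[... 2518 characters left out ...]
.int64(339), np.int64(236)), (np.int64(340), np.int64(236)), (np.int64(341), np.int64(236)), (np.int64(342), np.int64(236)), (np.int64(343), np.int64(236)), (np.int64(336), np.int64(237)), (np.int64(337), np.int64(237)), (np.int64(338), np.int64(237)), (np.int64(339), np.int64(237)), (np.int64(340), np.int64(237)), (np.int64(341), np.int64(237)), (np.int64(342), np.int64(237)), (np.int64(337), np.int64(238)), (np.int64(338), np.int64(238)), (np.int64(339), np.int64(238)), (np.int64(340), np.int64(238)), (np.int64(331), np.int64(239)), (np.int64(338), np.int64(239)), (np.int64(339), np.int64(239)), (np.int64(331), np.int64(240)), (np.int64(332), np.int64(240)), (np.int64(332), np.int64(241))]
```

That worked: the knob centroid at (340,235) gives about 1.35 rad. I carry on to upright with a faster rise.

```bash
python3 -m inch '-1 -0.01 0 -0.015 0;-1 -0.025 0 -0.03 0;-1 -0.04 0 -0.045 0;-1 -0.055 0 -0.055 0;-1 -0.065 0 -0.06 0;-1 -0.075 0 -0.062 0;-1 -0.075 0 -0.062 0' |egrep 'pos|ft'
python3 -m inch '-1 0.1 0 0 0;-1 0.2 0 0 0;-1 0.4 0 -0.1 0;-1 0.5 0 -0.4 0;-1 0.6 0 -0.7 0;-1 0.8 0 -0.8 0;-1 0.8 0 -0.8 0;-1 0.8 0 -0.8 0' |egrep 'clock|pos|ft'
python3 -c "
from h import *
M,im=shot('scene','s7')
b=im.astype(int)[225:246,330:347]
d=b.max(2)<45; ys,xs=np.where(d); print(xs.mean()+330,ys.mean()+225,d.sum())
go(bw(-.075,-.046,.26),84.6)
"
```

```text
tool_pos: [0.5362, 0.2123, 0.1338]
ft_force: [-1.4, -0.3, 1.2]
clock: 33.85
tool_pos: [0.417, 0.2243, 0.2558]
ft_force: [0.6, 0.5, -1.0]
336.3061224489796 237.73469387755102 49
rows [-0.258 -0.888 -0.039] roll -0.0 psi now 84.5
```

The leaf is upright (knob at the 1.57 rad pixel). Now I check the blank with the wrist camera.

```bash
python3 -m inch '-1 0 -0.25 0 0;-1 0 -0.5 0 0;-1 0 -0.75 0 0;-1 0 -0.89 0 0;-1 0 -0.89 0 0;-1 0 -0.89 0 0' >/dev/null
python3 - <<'E'
from h import *
M,im=shot('wrist','w8'); g=cv2.GaussianBlur(im,(3,3),0).astype(float); print(wb(observe()['tool_pos']))
def edges(line,f):
    d=np.abs(np.diff(line,axis=0)).sum(1); return [(i,np.round(f(i),4).tolist(),line[min(i+3,len(line)-1)].astype(int).tolist()) for i in range(3,len(d)-3) if d[i]>20 and d[i]==d[i-2:i+3].max()]
for y in(-.14,-.10,.02,.06):
    u=int(proj(M,bw(-.02,y,.068))[0]); v0=int(proj(M,bw(-.05,y,.068))[1]); v1=int(proj(M,bw(.06,y,.068))[1])
    print("col y",y,edges(g[max(v0,0):min(v1,420),u],lambda i:wb(back(M,(u,max(v0,0)+i+1),.068))[0]))
for x in(-.012,.0):
    v=int(proj(M,bw(x,0,.068))[1]); print("row",x,v,edges(g[v],lambda i:wb(back(M,(i+1,v),.068))[1]))
E
```

```text
[-0.11411557 -0.04703506  0.25226124]
col y -0.14 [(8, -0.0395, [102, 139, 171]), (25, -0.0184, [157, 217, 245]), (40, 0.0008, [52, 59, 66])]
col y -0.1 [(7, -0.0405, [104, 142, 174]), (24, -0.0194, [159, 217, 245]), (46, 0.0089, [46, 52, 60])]
col y 0.02 [(8, -0.0398, [100, 137, 168]), (25, -0.0188, [152, 209, 241]), (44, 0.0057, [57, 66, 77])]
col y 0.06 [(8, -0.0396, [107, 148, 179]), (24, -0.0198, [150, 207, 240]), (47, 0.0098, [54, 61, 70])]
row -0.012 279 [(142, -0.2094, [52, 77, 110]), (170, -0.1773, [105, 144, 166]), (181, -0.1647, [153, 210, 241]), (251, -0.0843, [52, 62, 73]), (266, -0.0671, [118, 125, 131]), (279, -0.0521, [57, 72, 85]), (287, -0.0429, [129, 137, 144]), (300, -0.028, [66, 83, 99]), (315, -0.0108, [150, 204, 239]), (389, 0.0742, [175, 233, 247]), (471, 0.1684, [79, 119, 172]), (498, 0.1994, [47, 68, 96])]
row 0.0 288 [(142, -0.211, [54, 80, 114]), (171, -0.1774, [106, 147, 167]), (182, -0.1646, [140, 191, 228]), (205, -0.138, [114, 153, 186]), (217, -0.1241, [138, 191, 228]), (244, -0.0928, [54, 63, 71]), (245, -0.0916, [52, 60, 69]), (279, -0.0522, [57, 69, 81]), (286, -0.0441, [88, 97, 106]), (289, -0.0406, [64, 76, 88]), (321, -0.0036, [141, 194, 231]), (349, 0.0289, [115, 155, 188]), (470, 0.1691, [81, 122, 177]), (502, 0.2062, [48, 71, 100])]
```

```bash
python3 -c "
from workcell import job,observe
print(observe()['clock'],observe()['ft_force']); print(job.close_job())"
```

```text
34.45 [ 0.66872083  0.23765627 -0.21393362]
the job is handed in; nothing more can be done
None
```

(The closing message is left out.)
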